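# Feed a wafer carrier through the gated loading chute

### The job

Feed the wafer carrier through the microscope's loading chute: with one fingertip press the gate's finger plate down and keep the gate wide open while the other fingertip pushes the carrier gently along the chute, past the gate and fully home against the end stop. Then back the hand out and let the gate spring shut behind the carrier. Only push the carrier, never pick it up; do not touch the wafer on it or let the gate touch the carrier, and leave everything else on the bench where it stands.

Things in the scene. Friction and masses are not known exactly. Their poses are not given: they have to be found in the camera images.
- chute: Loading chute: black base plate 10 mm thick (x -103 to +47, y -225 to +150 mm) on the bench with a guided lane. Origin: on the bench, on the lane's centre line at the gate line. +y = direction of travel, +x to the far rail, -x to the finger plate, z up. Lane floor z = 10 mm, from y = -225 mm (open entry) to the stop, 64 mm wide; rails 6 mm thick, tops z = 30 mm. Fixed; place and yaw vary.
- end_stop (a point): Centre of the end stop's rubber-buffered face across the lane (chute frame x = 0, y = +106 mm, z = 16 mm). The stop's top is at z = 32 mm; a thumbscrew behind it reaches z = 34 mm. Axes as the chute's.
- carrier: Aluminium wafer carrier in the chute: 96 mm long (y), 60 mm wide (x), body 14 mm high, about 0.17 kg, sliding on the lane floor with 2 mm play each side. Origin: centre of its underside; +y forward (to the gate), z up. An upright push fence stands at its rear end (point fence). It starts before the gate; home at the stop its origin is 58 mm past the gate line.
- wafer: The bare wafer lying on the carrier: a grey disc of 51 mm diameter, 1.5 mm thick, its underside 10.5 mm above the carrier's underside. Not to be touched.
- gate (a joint): Gate rocker angle, rad: 0 = shut (leaf level across the lane), 1.1 = fully open at its stop (plate level at 0.87). Shaft along the chute's y at chute x = -50 mm, z = 26 mm, outside the near rail. Bearing blocks at y = -205 and +34 mm, 36 mm high. A spring shuts it: pressing down at the finger plate's mid-width takes 3 to 6 N throughout. The carrier cannot push it open. Below 0.7 rad it may not clear the carrier.
- plate_mid (a point): Middle of the upper face of the long steel finger plate outside the near rail that works the gate (moves with it), 24 mm out from the shaft, chute y = -88 mm. The plate runs from chute y = -206 to +30 mm, 4 to 42 mm out from the shaft, 3 mm thick. Shut: slants up and out at 50 degrees, outer edge 60 mm above the bench. Level: top face 29 mm above the bench (gate at 0.87 rad). At the stop: 13 degrees below level.
- objective_long: Bystander: steel microscope objective standing upright, 32 mm diameter, 62 mm high. Origin: centre of its foot.
- objective_short: Bystander: steel microscope objective standing upright, 32 mm diameter, 44 mm high. Origin: centre of its foot.
- eyepiece: Bystander: black eyepiece standing upright, 35 mm diameter, 46 mm high. Origin: centre of its foot.
- spare_carrier: Bystander: an empty carrier of the same shape as the one in the chute, lying on the bench beyond the far rail. Origin: centre of its underside.
- wafer_shipper: Bystander: round white wafer box, 72 mm diameter, 18 mm high, on the bench past the chute's end. Origin: centre of its underside.
- solvent: Bystander: white plastic bottle, 52 mm diameter, 115 mm high, upright on the bench beyond the far rail. Origin: centre of its foot.
- stage_micrometer: Bystander: dark wooden case 90 x 40 x 16 mm on the bench. Origin: centre of its underside.
- fence (a point): Middle of the rear face of the carrier's push fence, 22.5 mm above the carrier's underside, 48 mm behind and 11 mm to the far (+x) side of its origin. The fence is 34 mm wide (carrier x = -6 to +28 mm), 6 mm thick, its top 35 mm above the carrier's underside = 45 mm above the bench. Push here, forward.
- leaf_tip (a point): Tip of the gate's steel leaf, a bar 50 mm long from the shaft, 14 mm tall, 5 mm thick (chute y = -2.5 to +2.5 mm). Shut, it reaches level from the shaft through a slot in the near rail to the lane's centre line, top at z = 33 mm. Fully open its highest corner is 75 mm above the bench; beyond 0.8 rad it stays 10 mm or more to the near (-x) side of the lane's centre line. Axes turn with the gate.
Things that resemble listed ones, but are neither listed nor needed, are in the scene too. What is shaped like the carrier but turquoise is not meant.

How it is judged:
By the outcome, as a careful person would: the job done as asked, in the order asked, and still so for the second after the job is handed in, with the robot touching nothing.
It also fails if it takes over 42 s, if anything falls off the work surface, if the arm or the gripper's body presses on something with over 40 N, if the wrist force passes 120 N, or if a joint passes its speed limit or range.

### The arm

A 6-joint arm with a two-finger parallel gripper is mounted at the origin on the work surface. World frame = base frame: x ahead of the robot, y to its left, z up, the work surface at z = 0. Lengths are in m, angles in rad, forces in N, time in s.
With the tool pointing down it reaches from about 0.375 to 0.9 m from the base axis. Payload 3.1 kg.
Tool frame: the origin (TCP) lies on the centre line of the jaws, within the pads' length; the fingertips stand 8 mm ahead of it and the grasp point (between the pads) lies 11 mm behind it; z points along the fingers, y is the line along which they close (so a half turn about z gives the same grasp; the last joint's range is limited). The gripper opens to 87 mm and grips with 3 to 60 N. Pads are 19 mm wide; open, the fingers measure 117 mm over their backs; the gripper's body (75 mm by 190 mm) begins 51 mm behind the grasp point.
Start: joints at [-1.417, 0.527, 1.433, -0, 1.181, -0.178], TCP at [0.204, -0.591, 0.231] pointing down, gripper open.
Joint ranges: [-3.08, 3.08], [-0.75, 2.2], [0.22, 2.44], [-1.43, 4.57], [0, 2.65], [-2.85, 2.85]. Speed limits (rad/s): [2.79, 2.79, 3.14, 3.14, 3.14, 3.14].

### API

Orientations are given as a unit quaternion [x, y, z, w].
In Python, from rig import robot gives the robot as it stands. The module is installed in compiled form; this text tells all that it offers.
- The arm moves only by the tool send_rows, never from a script. Its argument "increments" is one flat list of numbers, 7 for each row, row after row: the turn, a rotation vector about the world's x, y, z in rad, then the shift along the world's x, y, z in cm, then the opening, from 0 (shut) to 1 (fully open). A call has 1 to 20 rows; each row shifts and turns the commanded pose from where the row before left it; what a row does not reach is not made up. A row lasts 1/12 s, in which the tool goes at most 41.7 mm and 7.16 degrees, less where a joint would pass 70% of its speed; a pose out of reach is approached as far as the arm can. A call is refused whole if a number of a shift passes 4.17 or a number of a turn 0.125, either way. A call with a gripper value outside its range is refused whole. The fingers move at their own pace and stop on an object; "newtons" is the grip in N (left out, the last holds). Time passes only in rows, so rows that do not move let the fingers close. It gives the time, the measured TCP pose, the force, the opening and the grip force at its end, in the units of the state.
- robot.get_obs(): the state, without advancing time (a new reading comes with each control period).
- robot.camera(name): name is "scene" or "top" or "wrist"; returns a dict with "image" (400x640x3 uint8, red, green, blue), "range_z" (400x640 float32, m along the optical axis (not along the pixel's ray), 0 where there is no reading), "fx", "fy", "cx", "cy" (pixels), "R" (3x3) and "t" (3): a world point X has camera coordinates R X + t. Camera axes: x right, y down, z forward; pixel columns grow to the right and rows downward; lengths in m; the calibration is good to about 2 mm. A picture is of the moment at which its call begins.
- robot.hand_in(): hands the job in; it is judged then, once.
The state is a dict: "time": time; "q": joint angles; "joint_velocities": joint speeds; "joint_torque": joint torques, N m; "position": TCP position; "tool_rot": TCP orientation; "ft_force": force on the tool from outside, world axes, zero at the start; "moment": the same for the moment, N m; "grip_width": finger opening in m; "grip_force": force on a finger pad.
Only numpy, scipy, OpenCV 4.12 (cv2) and the standard library are available. Lean on these libraries where they do the work, as an engineer would, in place of code of your own. Each camera call takes 0.05 s, during which the arm holds its last target. There are 200 camera calls.

## Working session

There is one attempt and no reset: what is moved stays moved. The work goes in short steps, Python scripts to look and compute and a tool call to move; the robot and the scene stay as the last step left them, time stands still between calls to the robot, and variables do not carry over. Pictures are saved under pics/ and viewed, at most 10 in all, crops included, and the job is handed in when it is done.

Besides the shell and the picture viewer there is one more tool, called after "Request:" as name(argument=value, ...) on one line, values as JSON. send_rows: Moves the arm, as the interface text tells. Its arguments: {"type":"object","properties":{"increments":{"type":"array"},"newtons":{"type":"number"}},"required":["increments"]}

```bash
mkdir -p pics; python3 - <<'E'
from rig import robot
import cv2,numpy as np,pickle
d={n:robot.camera(n) for n in("scene","top","wrist")}
pickle.dump(d,open("c0.pkl","wb"))
for n in("scene","top"): cv2.imwrite(f"pics/{n}0.png",d[n]["image"][...,::-1]);print(n,d[n]["R"].round(3).tolist(),d[n]["t"],d[n]["fx"])
o=robot.get_obs();print({k:np.round(v,4).tolist() for k,v in o.items()})
E
```

```text
scene [[-0.547, 0.837, 0.002], [0.721, 0.472, -0.508], [-0.426, -0.276, -0.862]] [ 0.26494825 -0.43593213  0.98450183] 394.88534891368585
top [[-0.01, -1.0, 0.023], [-0.988, 0.007, -0.157], [0.157, -0.024, -0.987]] [0.0786895  0.58909886 0.86381372] 469.9396063158041
{'time': 0.15, 'q': [-1.4175, 0.5282, 1.4336, -0.0, 1.1814, -0.1785], 'joint_velocities': [0.0008, -0.0031, -0.0012, -0.0008, 0.002, -0.0015], 'joint_torque': [0.0008, -44.0432, -17.6843, 0.0633, 0.0552, -0.0001], 'position': [0.2035, -0.5904, 0.2298], 'tool_rot': [0.9863, 0.1652, -0.0, -0.0008], 'ft_force': [-0.1846, 0.1867, -0.0167], 'moment': [-0.0183, -0.0036, 0.0045], 'grip_force': 0.0, 'grip_width': 0.087}
```

View pics/top0.png

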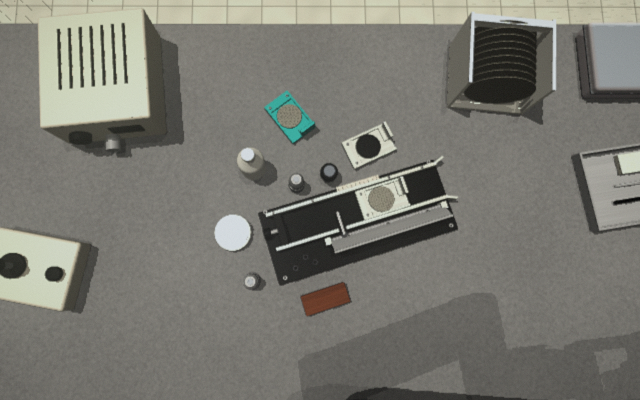

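View pics/scene0.png

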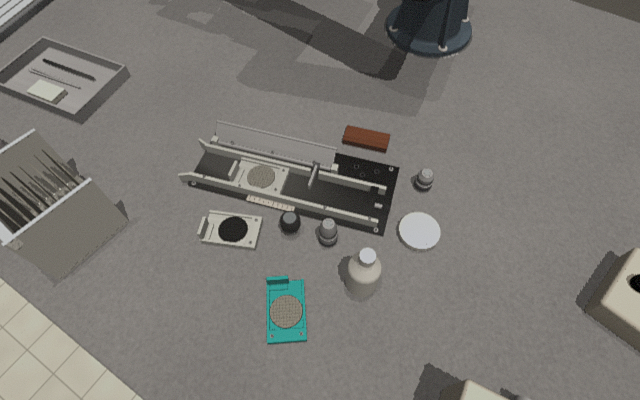

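The carrier candidates in the top view are the white one in the chute at (382,200), the spare carrier at (368,146) and the turquoise one at (289,117). I choose the one in the chute lane, with its fence at about (403,187).

```bash
cat > h.py <<'E'
import numpy as np,cv2,pickle
def cloud(c):
    z=c["range_z"];v,u=np.mgrid[:z.shape[0],:z.shape[1]]
    P=np.stack([(u-c["cx"])/c["fx"]*z,(v-c["cy"])/c["fy"]*z,z],-1)
    return (P-c["t"])@c["R"]
def onplane(c,uv,h):
    uv=np.atleast_2d(uv).astype(float);d=np.c_[(uv[:,0]-c["cx"])/c["fx"],(uv[:,1]-c["cy"])/c["fy"],np.ones(len(uv))]@c["R"]
    o=-c["R"].T@c["t"];return o+d*((h-o[2])/d[:,2])[:,None]
def proj(c,X):
    X=np.atleast_2d(X)@c["R"].T+c["t"];return np.c_[X[:,0]/X[:,2]*c["fx"]+c["cx"],X[:,1]/X[:,2]*c["fy"]+c["cy"]]
def T(p,P):  # chute->world, p=(x,y,yaw), P in mm
    P=np.atleast_2d(P)/1000.;c,s=np.cos(p[2]),np.sin(p[2])
    return np.c_[p[0]+c*P[:,0]-s*P[:,1],p[1]+s*P[:,0]+c*P[:,1],P[:,2]]
def inv(p,W):
    c,s=np.cos(p[2]),np.sin(p[2]);d=W[...,:2]-np.array(p[:2])
    return np.stack([c*d[...,0]+s*d[...,1],-s*d[...,0]+c*d[...,1],W[...,2]],-1)*1000
E
python3 - <<'E'
from h import *
from scipy.optimize import least_squares
d=pickle.load(open("c0.pkl","rb"));c=d["top"]
uv=np.array([(261,212),(281,283),(457,230),(439,162)]);m=np.array([(47,150,10),(-103,150,10),(-103,-225,10),(47,-225,10)])
W=onplane(c,uv,.01);print(W.round(3))
r=least_squares(lambda p:(T(p,m)-W)[:,:2].ravel(),[.5,0,0]);p=r.x;print(p,r.fun.round(4)*1000)
# overlay on 4x crop
def seg(a,b):return np.linspace(a,b,2)
L=[[(-103,-225,10),(47,-225,10),(47,150,10),(-103,150,10),(-103,-225,10)],[(-32,-225,30),(-32,106,30)],[(32,-225,30),(32,106,30)],[(-38,-225,30),(-38,106,30)],[(38,-225,30),(38,106,30)],[(-32,106,32),(32,106,32)],[(-50,0,33),(0,0,33)],[(-77,-206,60),(-77,30,60)]]
x0,y0,s=250,145,3.6
I=cv2.resize(c["image"][y0:y0+150,x0:x0+222],None,fx=s,fy=s,interpolation=cv2.INTER_CUBIC)[...,::-1].copy()
for l in L:
    q=((proj(c,T(p,l))-[x0,y0]+.5)*s).astype(np.int32);cv2.polylines(I,[q],False,(0,0,255),1)
cv2.imwrite("pics/ov0.png",I)
Q=inv(p,cloud(c));
k=(abs(Q[...,0])<200)&(abs(Q[...,1])<260)
for lo,hi in((20,26),(27,33),(40,48),(50,64)):
    for xr in((-90,-40),(-45,-25),(-30,30),(25,45)):
        s_=Q[k&(Q[...,2]>lo)&(Q[...,2]<hi)&(Q[...,0]>xr[0])&(Q[...,0]<xr[1])]
        if len(s_)>5:print(lo,hi,xr,len(s_),np.percentile(s_,[2,50,98],axis=0).round(1).tolist())
E
```

```text
[[ 0.566  0.174  0.01 ]
 [ 0.426  0.134  0.01 ]
 [ 0.527 -0.218  0.01 ]
 [ 0.667 -0.189  0.01 ]]
[0.56348025 0.01909186 0.26969308] [ 2.7  1.8 -1.9  1.7 -2.7 -7.3  2.   3.8]
20 26 (-90, -40) 19 [[-88.1, -190.7, 20.6], [-45.6, -20.7, 25.2], [-40.6, 189.3, 25.9]]
20 26 (-45, -25) 115 [[-42.6, -218.3, 20.5], [-31.0, -78.5, 23.6], [-25.1, 113.3, 25.8]]
20 26 (-30, 30) 1127 [[-26.6, -132.0, 20.1], [1.0, -81.6, 22.5], [29.0, 210.7, 25.7]]
20 26 (25, 45) 236 [[25.3, -195.3, 20.2], [30.9, -75.1, 23.0], [39.4, 226.2, 25.8]]
27 33 (-90, -40) 298 [[-70.5, -191.3, 27.3], [-45.7, -72.3, 30.0], [-41.3, 188.3, 32.9]]
27 33 (-45, -25) 683 [[-44.7, -222.3, 27.3], [-33.6, -60.9, 29.7], [-26.7, 131.9, 32.6]]
27 33 (-30, 30) 377 [[-29.9, -208.1, 27.3], [-10.2, 116.4, 30.7], [27.2, 153.5, 32.9]]
27 33 (25, 45) 542 [[27.8, -207.9, 27.4], [36.8, -28.8, 30.0], [42.9, 134.6, 32.7]]
40 48 (-90, -40) 526 [[-87.9, -195.2, 40.1], [-58.9, -53.2, 43.9], [-52.5, 210.6, 47.8]]
40 48 (-30, 30) 59 [[-0.9, -137.3, 40.2], [13.5, -133.9, 44.5], [28.6, -131.0, 47.4]]
40 48 (25, 45) 10 [[26.2, -137.0, 42.0], [28.4, -133.8, 44.4], [31.3, -131.1, 45.9]]
50 64 (-90, -40) 690 [[-74.9, -196.8, 50.4], [-68.3, -82.7, 56.8], [-60.8, 29.8, 62.3]]
```

View pics/ov0.png

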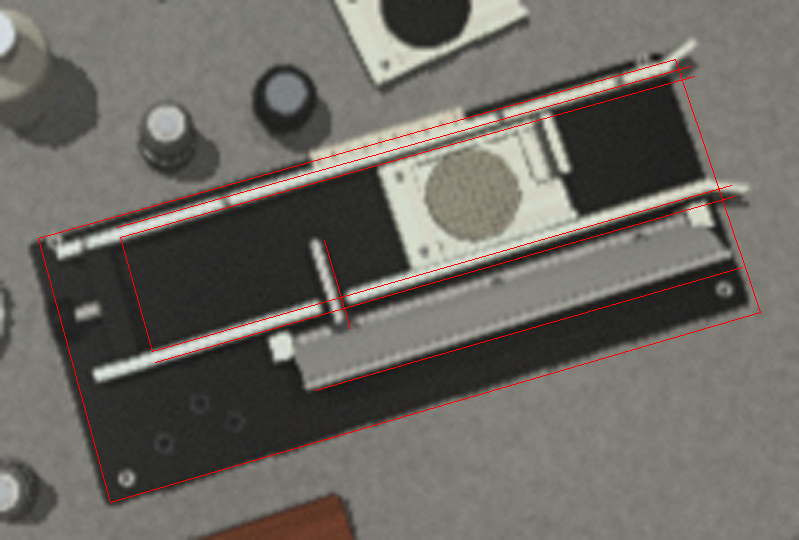

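The crop confirms my choice: the white carrier with the wafer at crop (472,195), its fence at (555,145), and the finger plate and leaf on the near side. My corner picks were 2–3 px off, so I'll refine the pose with better points and both cameras' depth.

```bash
python3 - <<'E'
from h import *
from scipy.optimize import least_squares
d=pickle.load(open("c0.pkl","rb"));c=d["top"]
x0,y0,s=250,145,3.6
cr=np.array([(35,242),(108,502),(748,305),(670,58),(317,240),(735,258),(307,388)])
m=np.array([(47,150,10),(-103,150,10),(-103,-225,10),(47,-225,10),(0,0,33),(-76.5,-206,60),(-76.5,30,60)],float)
uv=cr/s+[x0,y0]-.5
f=lambda p:(proj(c,T(p,m))-uv).ravel()
r=least_squares(f,[.563,.019,.27],loss="soft_l1");p=r.x;print(p,(f(p).round(1)).reshape(-1,2).tolist())
for n in("top","scene"):
    Q=inv(p,cloud(d[n]));x,y,z=np.moveaxis(Q,-1,0);print(n)
    st=lambda nm,k:print(nm,k.sum(),np.percentile(Q[k],[2,50,98],axis=0).round(1).tolist())
    st("nrail",(abs(z-30)<1.5)&(abs(x+35)<8)&(y>-180)&(y<-20));st("nrail2",(abs(z-30)<1.5)&(abs(x+35)<8)&(y>20)&(y<110))
    st("frail",(abs(z-30)<1.5)&(abs(x-35)<8)&(y>-180)&(y<-130));st("frail2",(abs(z-30)<1.5)&(abs(x-35)<8)&(y>20)&(y<110))
    st("leaf",(abs(z-33)<2.5)&(x>-25)&(x<15)&(abs(y)<15))
    st("fence",(abs(z-44.5)<2.5)&(x>-30)&(x<36)&(abs(y+130)<30))
    st("body",(abs(z-24)<1.5)&(x>-30)&(x<30)&(y<-20)&(y>-150))
    st("plate",(abs(z-58)<3)&(x>-95)&(x<-55)&(y<60)&(y>-230))
    st("floor",(abs(z-10)<3)&(abs(x)<25)&(y>0)&(y<90));st("bench",(abs(z)<5)&(x>-160)&(x<-115)&(abs(y)<100))
pickle.dump(p,open("p.pkl","wb"))
E
```

```text
[0.56427818 0.02273723 0.28095583] [[-1.0, -0.5], [-0.5, 0.3], [1.7, 0.4], [-0.9, -1.0], [0.1, -0.3], [0.1, 0.6], [0.8, 0.2]]
top
nrail 165 [[-37.5, -177.1, 28.6], [-34.2, -96.1, 29.8], [-31.1, -23.6, 31.4]]
nrail2 97 [[-39.2, 22.4, 28.6], [-36.1, 63.9, 29.5], [-33.1, 108.1, 31.4]]
frail 55 [[33.0, -179.0, 28.6], [36.3, -153.7, 30.2], [39.5, -131.4, 31.4]]
frail2 92 [[30.6, 22.3, 28.6], [33.8, 66.3, 29.9], [37.0, 107.3, 31.2]]
leaf 32 [[-24.3, 0.1, 30.6], [-12.8, 2.2, 32.4], [-1.4, 4.7, 35.0]]
fence 48 [[-4.3, -140.4, 42.5], [11.1, -137.7, 44.7], [27.8, -134.8, 46.6]]
body 522 [[-29.2, -133.8, 22.6], [0.2, -81.5, 23.7], [29.0, -46.2, 25.4]]
plate 372 [[-76.9, -199.9, 55.2], [-72.7, -84.0, 58.5], [-68.0, 27.4, 60.9]]
floor 1001 [[-24.1, 3.7, 7.2], [0.4, 46.0, 9.9], [24.1, 88.0, 12.5]]
bench 1831 [[-158.9, -96.8, -3.5], [-132.9, -19.6, -0.1], [-115.8, 93.2, 3.4]]
scene
nrail 216 [[-37.0, -177.7, 28.5], [-32.9, -99.0, 29.6], [-28.8, -23.8, 31.4]]
nrail2 135 [[-40.4, 22.1, 28.6], [-34.7, 65.0, 29.8], [-31.4, 108.2, 31.2]]
frail 74 [[29.8, -178.0, 28.6], [37.5, -154.3, 29.5], [41.1, -132.6, 31.0]]
frail2 146 [[31.4, 22.8, 28.6], [35.2, 68.3, 29.8], [38.5, 109.1, 31.4]]
leaf 36 [[-24.0, -1.1, 30.6], [-11.4, 1.7, 32.9], [-0.7, 3.6, 35.4]]
fence 59 [[-2.9, -141.9, 42.3], [13.5, -138.5, 44.3], [29.9, -135.7, 46.2]]
body 520 [[-29.7, -136.5, 22.5], [1.2, -77.7, 23.5], [29.1, -46.8, 25.2]]
plate 445 [[-75.1, -198.2, 55.1], [-71.0, -80.9, 58.2], [-66.9, 27.2, 60.8]]
floor 1024 [[-23.9, 2.6, 7.6], [-1.6, 46.0, 9.7], [19.8, 88.1, 11.9]]
bench 1214 [[-158.8, -96.4, -2.4], [-134.4, -11.7, -0.2], [-116.7, 95.1, 2.9]]
```

```bash
python3 - <<'E'
from h import *
d=pickle.load(open("c0.pkl","rb"));p=np.array([.5638,.0245,.292]);pickle.dump(p,open("p.pkl","wb"))
for n in("top","scene"):
    Q=inv(p,cloud(d[n]));x,y,z=np.moveaxis(Q,-1,0);print(n)
    st=lambda nm,k:print(nm,k.sum(),np.percentile(Q[k],[2,50,98],axis=0).round(1).tolist())
    st("nrail",(abs(z-30)<1.5)&(abs(x+35)<8)&(y>-180)&(y<-20));st("nrail2",(abs(z-30)<1.5)&(abs(x+35)<8)&(y>20)&(y<110))
    st("frail",(abs(z-30)<1.5)&(abs(x-35)<8)&(y>-180)&(y<-130));st("frail2",(abs(z-30)<1.5)&(abs(x-35)<8)&(y>20)&(y<110))
    st("leaf",(abs(z-33)<2.5)&(x>-25)&(x<15)&(abs(y)<15))
    st("fence",(abs(z-44.5)<2.5)&(x>-30)&(x<36)&(abs(y+140)<30))
    st("body",(abs(z-24)<1.5)&(x>-30)&(x<30)&(y<-20)&(y>-150))
    st("plate",(abs(z-58)<3)&(x>-95)&(x<-55)&(y<60)&(y>-230))
    st("tall",(z>65)&(z<130)&(abs(x)<200)&(abs(y)<250))
    st("far 40-64",(z>40)&(z<130)&(x>45)&(x<200)&(abs(y)<250))
print(T(p,[(-32.5,-162,33.5),(-32.5,0,33.5)]).round(4))
E
```

```text
top
nrail 164 [[-38.3, -175.8, 28.6], [-35.4, -95.9, 29.8], [-32.4, -23.9, 31.4]]
nrail2 98 [[-38.4, 22.4, 28.6], [-35.6, 63.7, 29.6], [-32.6, 108.5, 31.4]]
frail 53 [[31.6, -178.7, 28.6], [34.4, -153.7, 30.2], [37.7, -132.1, 31.4]]
frail2 96 [[30.8, 21.4, 28.6], [34.5, 67.9, 29.9], [37.4, 109.2, 31.2]]
leaf 32 [[-24.3, -1.7, 30.6], [-12.8, 0.5, 32.4], [-1.4, 3.0, 35.0]]
fence 48 [[-5.9, -142.3, 42.5], [9.5, -139.8, 44.7], [26.2, -136.7, 46.6]]
body 508 [[-29.4, -135.8, 22.6], [-0.2, -82.9, 23.7], [28.2, -48.1, 25.4]]
plate 372 [[-77.2, -201.0, 55.2], [-73.8, -85.0, 58.5], [-69.3, 26.4, 60.9]]
tall 564 [[114.3, 109.4, 66.7], [131.4, 131.8, 83.7], [156.1, 155.1, 116.4]]
far 40-64 1029 [[65.7, -18.8, 41.9], [119.8, 119.0, 71.2], [153.4, 154.3, 116.0]]
scene
nrail 215 [[-37.5, -177.9, 28.6], [-34.0, -98.1, 29.6], [-30.6, -22.9, 31.4]]
nrail2 135 [[-42.2, 22.1, 28.6], [-34.2, 64.0, 29.8], [-30.9, 107.4, 31.2]]
frail 77 [[28.3, -179.3, 28.6], [35.9, -153.8, 29.4], [39.4, -131.2, 31.0]]
frail2 150 [[32.2, 22.4, 28.6], [35.8, 68.2, 29.8], [39.2, 108.9, 31.4]]
leaf 36 [[-24.1, -2.8, 30.6], [-11.4, -0.1, 32.9], [-0.8, 1.9, 35.4]]
fence 59 [[-4.4, -143.8, 42.3], [11.9, -140.5, 44.3], [28.3, -137.8, 46.2]]
body 508 [[-29.4, -138.3, 22.6], [1.3, -79.0, 23.5], [28.5, -48.6, 25.1]]
plate 445 [[-75.5, -199.2, 55.1], [-72.0, -81.9, 58.2], [-68.1, 26.2, 60.8]]
tall 952 [[127.4, 109.1, 66.9], [148.7, 131.7, 84.1], [163.6, 154.2, 115.7]]
far 40-64 1667 [[71.7, -18.5, 41.3], [142.9, 122.4, 72.3], [164.8, 153.9, 115.2]]
[[ 0.5793 -0.14    0.0335]
 [ 0.5327  0.0151  0.0335]]
```

Request:
send_rows(increments=[0, 0, 0.0766, 1.88, 2.25, -0.4, 0.83, 0, 0, 0.0766, 1.88, 2.25, -0.4, 0.83, 0, 0, 0.0766, 1.88, 2.25, -0.4, 0.83, 0, 0, 0.0766, 1.88, 2.25, -0.4, 0.83, 0, 0, 0.0766, 1.88, 2.25, -0.4, 0.83, 0, 0, 0.0766, 1.88, 2.25, -0.4, 0.83, 0, 0, 0.0766, 1.88, 2.25, -0.4, 0.83, 0, 0, 0.0766, 1.88, 2.25, -0.4, 0.83, 0, 0, 0.0766, 1.88, 2.25, -0.4, 0.83, 0, 0, 0.0766, 1.88, 2.25, -0.4, 0.83, 0, 0, 0.0766, 1.88, 2.25, -0.4, 0.83, 0, 0, 0.0766, 1.88, 2.25, -0.4, 0.83, 0, 0, 0.0766, 1.88, 2.25, -0.4, 0.83, 0, 0, 0.0766, 1.88, 2.25, -0.4, 0.83, 0, 0, 0.0766, 1.88, 2.25, -0.4, 0.83, 0, 0, 0.0766, 1.88, 2.25, -0.4, 0.83, 0, 0, 0.0766, 1.88, 2.25, -0.4, 0.83, 0, 0, 0.0766, 1.88, 2.25, -0.4, 0.83, 0, 0, 0.0766, 1.88, 2.25, -0.4, 0.83, 0, 0, 0, 0, 0, 0, 0.83])

```text
time: 1.82
position: [0.5631, -0.1593, 0.1536]
tool_rot: [0.624, 0.781, 0.001, -0.0]
ft_force: [-0.5, -0.9, -0.5]
grip_width: 0.0723
grip_force: 0.0
```

```bash
cat > s.py <<'E'
from h import *
from rig import robot
from scipy.spatial.transform import Rotation as Ro
def state():
    o=robot.get_obs();p=pickle.load(open("p.pkl","rb"))
    M=Ro.from_quat(o["tool_rot"]).as_matrix()
    print("t",round(o["time"],2),"chute",inv(p,np.array(o["position"])).round(1),"yerr",round(np.arctan2(M[1,1],M[0,1])-p[2],4),"z",M[:,2].round(3),"F",np.round(o["ft_force"],2),"w",round(o["grip_width"],4),"q",np.round(o["q"],2))
if __name__=="__main__": state()
E
python3 s.py
```

```text
t 1.82 chute [ -53.5 -175.8  153.6] yerr -0.0692 z [ 0.001  0.002 -1.   ] F [-0.51 -0.94 -0.54] w 0.0723 q [-0.47  0.57  1.61  0.    0.96 -0.69]
```

Request:
send_rows(increments=[0, 0, 0.0346, 0.8, 0.96, -1.7, 0.83, 0, 0, 0.0346, 0.8, 0.96, -1.7, 0.83, 0, 0, 0, 0, 0, -1.7, 0.83, 0, 0, 0, 0, 0, -1.7, 0.83, 0, 0, 0, 0, 0, 0, 0.83, 0, 0, 0, 0, 0, 0, 0.83])

```text
time: 2.32
position: [0.5759, -0.1441, 0.0857]
tool_rot: [0.599, 0.8, -0.0, -0.001]
ft_force: [0.1, 0.6, -0.4]
grip_width: 0.0721
grip_force: 0.0
```

```bash
cat >> s.py <<'E'
def shot(n,f):
    c=robot.camera(n);pickle.dump(c,open("last_%s.pkl"%n,"wb"));cv2.imwrite("pics/"+f,c["image"][...,::-1]);return c
E
python3 - <<'E'
from s import *
state();c=shot("wrist","w1.png")
E
```

```text
t 2.32 chute [ -37.  -164.9   85.7] yerr -0.0069 z [-0.003  0.001 -1.   ] F [ 0.07  0.58 -0.35] w 0.0721 q [-0.43  0.68  1.63 -0.    0.84 -0.72]
```

View pics/w1.png

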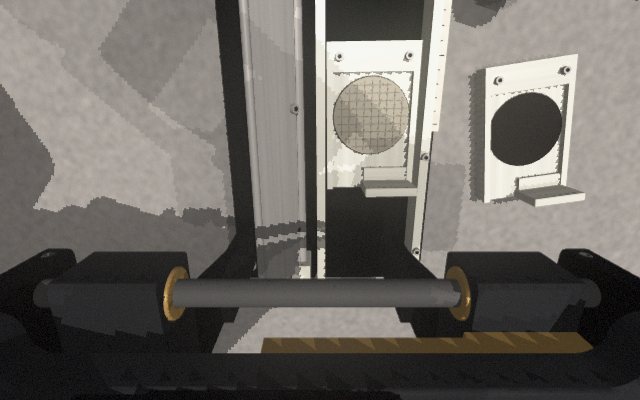

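The wrist view shows the plate at (275,150), the fence at (390,187), and the fingers above them with the far finger slightly inboard. I'll correct that and descend onto the plate.

Request:
send_rows(increments=[0, 0, 0.007, 0.36, 0.37, -0.4, 0.83, 0, 0, 0, 0, 0, -0.4, 0.83, 0, 0, 0, 0, 0, -0.4, 0.83, 0, 0, 0, 0, 0, -0.4, 0.83, 0, 0, 0, 0, 0, -0.4, 0.83, 0, 0, 0, 0, 0, -0.4, 0.83, 0, 0, 0, 0, 0, -0.4, 0.83, 0, 0, 0, 0, 0, 0, 0.83])

```text
time: 3.03
position: [0.5805, -0.1406, 0.058]
tool_rot: [0.597, 0.803, 0.0, 0.0]
ft_force: [0.5, 0.0, 0.4]
grip_width: 0.0723
grip_force: 0.8
```

```bash
python3 s.py
```

```text
t 3.03 chute [ -31.5 -163.    58. ] yerr 0.0005 z [ 0. -0. -1.] F [0.49 0.04 0.41] w 0.0723 q [-0.42  0.73  1.63 -0.    0.78 -0.72]
```

```bash
python3 - <<'E'
from s import *
c=shot("scene","x.png");I=c["image"][90:250,170:420,::-1];cv2.imwrite("pics/s2.png",cv2.resize(I,None,fx=3,fy=3,interpolation=cv2.INTER_CUBIC))
E
```

```text
(no output)
```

View pics/s2.png

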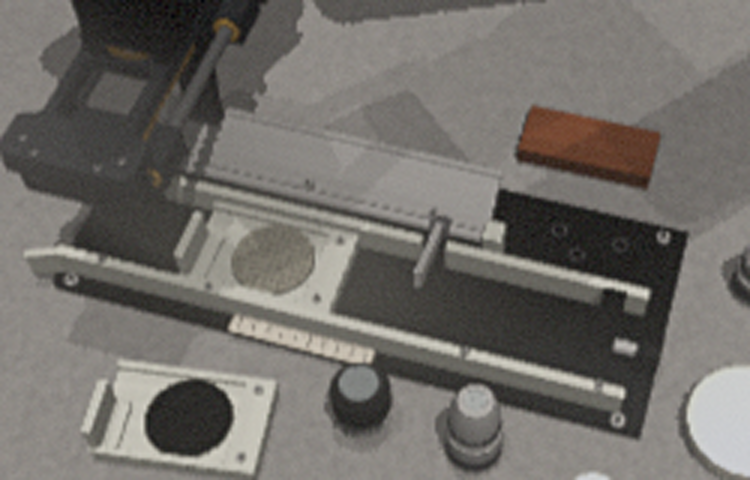

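The scene view shows the plate already pressed partway by the near finger, the leaf at (432,250) rising, and the far finger behind the fence at (185,240). I'll keep pressing.

Request:
send_rows(increments=[0, 0, 0, -0.05, -0.02, -0.3, 0.83, 0, 0, 0, -0.05, 0, -0.3, 0.83, 0, 0, 0, 0, 0, -0.3, 0.83, 0, 0, 0, 0, 0, -0.3, 0.83, 0, 0, 0, 0, 0, -0.3, 0.83, 0, 0, 0, 0, 0, -0.3, 0.83, 0, 0, 0, 0, 0, -0.3, 0.83, 0, 0, 0, 0, 0, 0, 0.83])

```text
time: 3.75
position: [0.5782, -0.1406, 0.0368]
tool_rot: [0.596, 0.803, -0.001, -0.001]
ft_force: [-3.5, -2.4, 4.5]
grip_width: 0.0722
grip_force: 2.3
```

```bash
python3 s.py
```

```text
t 3.75 chute [ -33.7 -162.3   36.8] yerr 0.001 z [-0.003  0.    -1.   ] F [-3.52 -2.37  4.51] w 0.0722 q [-0.43  0.76  1.64 -0.    0.74 -0.72]
```

Request:
send_rows(increments=[0, 0, 0, 0.05, 0, -0.15, 0.83, 0, 0, 0, 0.05, 0, -0.15, 0.83, 0, 0, 0, 0, 0, 0, 0.83])

```text
time: 4.0
position: [0.5788, -0.1404, 0.0341]
tool_rot: [0.596, 0.803, -0.001, -0.002]
ft_force: [-5.0, -2.8, 4.8]
grip_width: 0.0725
grip_force: 2.7
```

```bash
cat >> s.py <<'E'
def gate():
    p=pickle.load(open("p.pkl","rb"))
    for n in("top","scene"):
        Q=inv(p,cloud(robot.camera(n)));x,y,z=np.moveaxis(Q,-1,0)
        k=(x>-91)&(x<-57)&(y>-100)&(y<20)&(z>15)&(z<70)
        if k.sum()>50: a=np.polyfit(x[k],z[k],1);print(n,"plate",k.sum(),"gate~",round(.87+np.arctan(a[0]),3),"z@-74",np.polyval(a,-74).round(1))
        k=(x>-48)&(x<5)&(abs(y)<6)&(z>36)&(z<85)
        if k.sum()>5:print(n,"leaf",k.sum(),np.percentile(Q[k],[5,95],axis=0).round(0).tolist())
        k=(abs(z-44.5)<2.5)&(x>-10)&(x<32)&(y>-165)&(y<40)
        if k.sum()>5:print(n,"fence",k.sum(),np.percentile(Q[k],[3,50,97],axis=0).round(1).tolist())
        k=(abs(z-24)<1.2)&(abs(x)<29)&(y>-150)&(y<110)
        if k.sum()>20:print(n,"body",k.sum(),np.percentile(Q[k],[1,50,99],axis=0).round(1).tolist())
E
python3 -c "
from s import *
state();gate()"
```

```text
t 4.0 chute [ -33.1 -162.3   34.1] yerr 0.001 z [-0.004  0.001 -1.   ] F [-4.97 -2.75  4.85] w 0.0725 q [-0.43  0.77  1.64 -0.    0.74 -0.72]
scene plate 786 gate~ 0.999 z@-74 25.4
scene leaf 52 [[-43.0, -2.0, 39.0], [-19.0, 2.0, 71.0]]
scene fence 63 [[-3.6, -152.9, 42.3], [11.5, -140.8, 44.5], [28.0, -137.9, 46.5]]
scene body 383 [[-28.8, -139.6, 22.9], [2.6, -67.1, 23.7], [28.8, -20.1, 25.1]]
```

Request:
send_rows(increments=[0, 0, 0, -0.086, 0.287, 0, 0.83, 0, 0, 0, -0.086, 0.287, 0, 0.83, 0, 0, 0, -0.058, 0.192, 0, 0.83, 0, 0, 0, -0.043, 0.144, 0, 0.83, 0, 0, 0, -0.043, 0.144, 0, 0.83, 0, 0, 0, -0.058, 0.192, 0, 0.83, 0, 0, 0, -0.086, 0.287, 0, 0.83, 0, 0, 0, -0.1, 0.335, 0, 0.83, 0, 0, 0, -0.115, 0.383, 0, 0.83, 0, 0, 0, -0.115, 0.383, 0, 0.83, 0, 0, 0, -0.115, 0.383, 0, 0.83, 0, 0, 0, -0.115, 0.383, 0, 0.83])

```text
time: 5.1
position: [0.5743, -0.1087, 0.0359]
tool_rot: [0.596, 0.803, 0.001, 0.005]
ft_force: [2.0, -5.4, 5.3]
grip_width: 0.0723
grip_force: 3.4
```

```bash
python3 -c "
from s import *
state();gate()"
```

```text
t 5.1 chute [ -28.3 -130.6   35.9] yerr 0.0012 z [ 0.009 -0.005 -1.   ] F [ 2.02 -5.39  5.32] w 0.0723 q [-0.38  0.75  1.68 -0.    0.7  -0.67]
scene plate 817 gate~ 0.96 z@-74 26.4
scene leaf 51 [[-42.0, -2.0, 39.0], [-17.0, 2.0, 69.0]]
scene fence 47 [[-1.7, -118.7, 42.3], [13.6, -114.9, 44.4], [28.8, -112.8, 46.6]]
scene body 385 [[-28.6, -116.1, 22.8], [2.7, -41.3, 23.6], [28.6, 105.6, 25.1]]
```

Request:
send_rows(increments=[0, 0, 0, 0, 0, 0, 0.83])

```text
time: 5.28
position: [0.5739, -0.1079, 0.0359]
tool_rot: [0.596, 0.803, 0.001, 0.004]
ft_force: [2.1, -3.3, 6.1]
grip_width: 0.0723
grip_force: 2.9
```

```bash
python3 -c "
from s import *
state()"
```

```text
t 5.28 chute [ -28.4 -129.7   35.9] yerr 0.0009 z [ 0.008 -0.003 -1.   ] F [ 2.08 -3.26  6.07] w 0.0723 q [-0.38  0.75  1.68  0.    0.7  -0.67]
```

Request:
send_rows(increments=[0, 0, 0, -0.12, 0.17, -0.02, 0.83, 0, 0, 0, -0.15, 0.27, -0.02, 0.83, 0, 0, 0, -0.17, 0.36, -0.02, 0.83, 0, 0, 0, -0.17, 0.36, -0.02, 0.83, 0, 0, 0, -0.17, 0.36, -0.02, 0.83, 0, 0, 0, -0.17, 0.36, -0.02, 0.83, 0, 0, 0, -0.115, 0.383, 0, 0.83, 0, 0, 0, -0.115, 0.383, 0, 0.83, 0, 0, 0, -0.115, 0.383, 0, 0.83, 0, 0, 0, -0.115, 0.383, 0, 0.83, 0, 0, 0, -0.115, 0.383, 0, 0.83, 0, 0, 0, -0.115, 0.383, 0, 0.83])

```text
time: 6.28
position: [0.5597, -0.0675, 0.0354]
tool_rot: [0.597, 0.803, 0.002, 0.007]
ft_force: [2.6, -7.2, 7.0]
grip_width: 0.0721
grip_force: 4.2
```

```bash
python3 -c "
from s import *
state();gate()"
```

```text
t 6.28 chute [-30.5 -86.9  35.4] yerr 0.0005 z [ 0.013 -0.005 -1.   ] F [ 2.61 -7.25  6.99] w 0.0721 q [-0.32  0.73  1.74 -0.    0.66 -0.61]
scene plate 746 gate~ 1.09 z@-74 27.3
scene leaf 51 [[-43.0, -2.0, 39.0], [-18.0, 2.0, 70.0]]
scene fence 18 [[1.9, -74.2, 42.3], [9.0, -70.0, 44.3], [27.7, -68.8, 46.2]]
scene body 384 [[-28.8, -71.9, 22.8], [2.1, 3.8, 23.7], [28.7, 20.6, 25.1]]
```

Request:
send_rows(increments=[0, 0, 0, -0.1, 0.2, -0.02, 0.83, 0, 0, 0, -0.12, 0.3, -0.02, 0.83, 0, 0, 0, -0.14, 0.37, -0.02, 0.83, 0, 0, 0, -0.14, 0.37, 0, 0.83, 0, 0, 0, -0.14, 0.37, 0, 0.83, 0, 0, 0, -0.14, 0.37, 0, 0.83, 0, 0, 0, -0.115, 0.383, 0, 0.83, 0, 0, 0, -0.115, 0.383, 0, 0.83, 0, 0, 0, -0.115, 0.383, 0, 0.83, 0, 0, 0, -0.115, 0.383, 0, 0.83, 0, 0, 0, -0.115, 0.383, 0, 0.83, 0, 0, 0, -0.115, 0.383, 0, 0.83, 0, 0, 0, -0.115, 0.383, 0, 0.83, 0, 0, 0, -0.115, 0.383, 0, 0.83])

```text
time: 7.55
position: [0.5429, -0.0166, 0.0346]
tool_rot: [0.597, 0.803, 0.002, 0.007]
ft_force: [3.1, -7.0, 8.0]
grip_width: 0.0725
grip_force: 4.5
```

```bash
python3 -c "
from s import *
state();gate()"
```

```text
t 7.55 chute [-31.8 -33.4  34.6] yerr 0.0003 z [ 0.014 -0.004 -1.   ] F [ 3.11 -6.96  8.04] w 0.0725 q [-0.24  0.72  1.79 -0.    0.62 -0.53]
top body 145 [[-14.7, -0.1, 22.8], [15.2, 30.3, 23.6], [27.3, 73.0, 25.1]]
scene plate 558 gate~ 1.087 z@-74 27.0
scene leaf 53 [[-44.0, -2.0, 39.0], [-20.0, 2.0, 72.0]]
scene fence 8 [[23.4, -21.0, 42.8], [24.8, -18.7, 44.9], [26.2, -16.2, 45.9]]
scene body 385 [[-28.8, -14.8, 22.8], [5.4, 56.0, 23.6], [28.7, 79.2, 25.1]]
```

Request:
send_rows(increments=[0, 0, 0, -0.058, 0.192, 0, 0.83, 0, 0, 0, -0.086, 0.287, 0, 0.83, 0, 0, 0, -0.086, 0.287, 0, 0.83, 0, 0, 0, -0.086, 0.287, 0, 0.83, 0, 0, 0, -0.086, 0.287, 0, 0.83, 0, 0, 0, -0.086, 0.287, 0, 0.83, 0, 0, 0, -0.086, 0.287, 0, 0.83, 0, 0, 0, -0.058, 0.192, 0, 0.83, 0, 0, 0, -0.058, 0.192, 0, 0.83, 0, 0, 0, -0.043, 0.144, 0, 0.83])

```text
time: 8.48
position: [0.5352, 0.0082, 0.0344]
tool_rot: [0.597, 0.803, 0.002, 0.006]
ft_force: [3.1, -7.9, 7.7]
grip_width: 0.0722
grip_force: 4.4
```

```bash
python3 -c "
from s import *
state()"
```

```text
t 8.48 chute [-32.1  -7.4  34.4] yerr 0.0004 z [ 0.013 -0.003 -1.   ] F [ 3.15 -7.86  7.72] w 0.0722 q [-0.19  0.72  1.81 -0.    0.6  -0.48]
```

Request:
send_rows(increments=[0, 0, 0, -0.029, 0.096, 0, 0.83, 0, 0, 0, -0.029, 0.096, 0, 0.83, 0, 0, 0, -0.029, 0.096, 0, 0.83, 0, 0, 0, -0.029, 0.096, 0, 0.83, 0, 0, 0, -0.029, 0.096, 0, 0.83, 0, 0, 0, -0.029, 0.096, 0, 0.83])

```text
time: 8.98
position: [0.5335, 0.0138, 0.0344]
tool_rot: [0.597, 0.803, 0.002, 0.006]
ft_force: [2.3, -8.8, 7.6]
grip_width: 0.0723
grip_force: 4.4
```

```bash
python3 -c "
from s import *
state();gate()"
```

```text
t 8.98 chute [-32.1  -1.5  34.4] yerr 0.0003 z [ 0.013 -0.003 -1.   ] F [ 2.27 -8.77  7.59] w 0.0723 q [-0.18  0.72  1.81 -0.    0.6  -0.47]
top body 289 [[-27.7, 43.2, 22.8], [0.3, 82.1, 23.7], [27.3, 106.9, 25.2]]
scene plate 547 gate~ 1.076 z@-74 26.3
scene fence 8 [[23.3, 9.9, 43.6], [24.4, 12.1, 44.3], [26.8, 15.0, 45.2]]
scene body 402 [[-28.7, 14.8, 22.8], [5.4, 87.4, 23.7], [28.5, 105.5, 25.0]]
```

Request:
send_rows(increments=[0, 0, 0, -0.02, 0.067, 0, 0.83, 0, 0, 0, -0.02, 0.067, 0, 0.83, 0, 0, 0, -0.02, 0.067, 0, 0.83, 0, 0, 0, 0, 0, 0, 0.83])

```text
time: 9.42
position: [0.5334, 0.0144, 0.0344]
tool_rot: [0.597, 0.803, 0.002, 0.007]
ft_force: [2.8, -13.7, 7.0]
grip_width: 0.0719
grip_force: 7.4
```

```bash
python3 -c "
from s import *
state();gate()"
```

```text
t 9.42 chute [-32.   -0.9  34.4] yerr 0.0003 z [ 0.013 -0.005 -1.   ] F [  2.77 -13.73   6.96] w 0.0719 q [-0.18  0.72  1.81 -0.    0.6  -0.47]
top body 270 [[-28.5, 41.3, 22.8], [1.7, 89.5, 23.8], [27.3, 106.6, 25.1]]
scene plate 549 gate~ 1.088 z@-74 26.5
scene leaf 6 [[-31.0, -3.0, 69.0], [-27.0, 1.0, 73.0]]
scene fence 10 [[22.6, 9.6, 42.5], [25.3, 12.6, 43.7], [26.9, 15.1, 45.8]]
scene body 397 [[-28.5, 14.3, 22.8], [4.9, 88.4, 23.7], [28.6, 105.2, 25.1]]
```

The force rose 5 N while the arm moved only 0.6 mm, and the front edge is at y ≈ 106, so the carrier is home. I'll back out with the gate still held open.

Request:
send_rows(increments=[0, 0, 0, 0.03, -0.1, 0.02, 0.83, 0, 0, 0, 0.03, -0.1, 0.02, 0.83, 0, 0, 0, 0.06, -0.19, 0.03, 0.83, 0, 0, 0, 0.12, -0.27, 0.03, 0.83, 0, 0, 0, 0.15, -0.37, 0.03, 0.83, 0, 0, 0, 0.15, -0.37, 0, 0.83, 0, 0, 0, 0.15, -0.37, 0, 0.83, 0, 0, 0, 0.15, -0.37, 0, 0.83, 0, 0, 0, 0.15, -0.37, 0, 0.83, 0, 0, 0, 0.15, -0.37, 0, 0.83])

```text
time: 10.35
position: [0.5375, -0.0111, 0.0337]
tool_rot: [0.597, 0.803, -0.001, -0.001]
ft_force: [-3.2, 2.8, 4.6]
grip_width: 0.0717
grip_force: 2.2
```

```bash
python3 -c "
from s import *
state();gate()"
```

```text
t 10.35 chute [-35.5 -26.5  33.7] yerr 0.0004 z [-0.003  0.001 -1.   ] F [-3.23  2.82  4.61] w 0.0717 q [-0.23  0.72  1.79  0.    0.63 -0.52]
top fence 48 [[-7.3, 10.9, 42.3], [7.7, 13.8, 44.5], [24.2, 16.5, 46.7]]
top body 121 [[-11.2, 17.2, 22.8], [18.7, 45.3, 23.9], [27.4, 91.6, 25.1]]
scene plate 545 gate~ 1.012 z@-74 27.2
scene leaf 37 [[-41.0, -1.0, 41.0], [-22.0, 2.0, 72.0]]
scene fence 62 [[-5.9, 9.6, 42.2], [10.2, 12.6, 44.7], [26.6, 15.6, 46.4]]
scene body 413 [[-28.6, 14.9, 22.8], [5.4, 83.6, 23.7], [28.5, 105.5, 25.2]]
```

Request:
send_rows(increments=[0, 0, 0, 0.15, -0.4, 0, 0.83, 0, 0, 0, 0.16, -0.48, 0, 0.83, 0, 0, 0, 0.16, -0.48, 0, 0.83, 0, 0, 0, 0.16, -0.48, 0, 0.83, 0, 0, 0, 0.16, -0.48, 0, 0.83, 0, 0, 0, 0.16, -0.48, 0, 0.83, 0, 0, 0, 0.16, -0.48, 0, 0.83, 0, 0, 0, 0.16, -0.48, 0, 0.83, 0, 0, 0, 0.16, -0.48, 0, 0.83, 0, 0, 0, 0.16, -0.48, 0, 0.83, 0, 0, 0, 0.16, -0.48, 0, 0.83, 0, 0, 0, 0.16, -0.48, 0, 0.83, 0, 0, 0, 0.16, -0.48, 0, 0.83, 0, 0, 0, 0.16, -0.48, 0, 0.83, 0, 0, 0, 0.1, -0.3, 0, 0.83, 0, 0, 0, 0, 0, 0, 0.83])

```text
time: 11.78
position: [0.5623, -0.0816, 0.0341]
tool_rot: [0.597, 0.803, -0.0, 0.0]
ft_force: [-2.8, 1.4, 5.7]
grip_width: 0.0719
grip_force: 2.6
```

```bash
python3 s.py
```

```text
t 11.78 chute [ -32.  -101.2   34.1] yerr 0.0005 z [ 0.001 -0.001 -1.   ] F [-2.79  1.43  5.71] w 0.0719 q [-0.34  0.74  1.71 -0.    0.68 -0.63]
```

Request:
send_rows(increments=[0, 0, 0, 0, 0, 0.2, 0.83, 0, 0, 0, 0, 0, 0.25, 0.83, 0, 0, 0, 0, 0, 0.25, 0.83, 0, 0, 0, 0, 0, 0.25, 0.83, 0, 0, 0, 0, 0, 0.25, 0.83, 0, 0, 0, 0, 0, 0.25, 0.83, 0, 0, 0, 0, 0, 0.25, 0.83, 0, 0, 0, 0, 0, 0.25, 0.83, 0, 0, 0, 0, 0, 0.25, 0.83, 0, 0, 0, 0, 0, 0.25, 0.83, 0, 0, 0, 0, 0, 0.25, 0.83, 0, 0, 0, 0, 0, 0.25, 0.83, 0, 0, 0, 0, 0, 0.25, 0.83, 0, 0, 0, 0, 0, 0.25, 0.83, 0, 0, 0, 0, 0, 0.3, 0.83, 0, 0, 0, 0, 0, 1, 0.83, 0, 0, 0, 0, 0, 2, 0.83, 0, 0, 0, 0, 0, 3, 0.83, 0, 0, 0, 0, 0, 3, 0.83, 0, 0, 0, 0, 0, 0, 0.83])

```text
time: 13.45
position: [0.565, -0.0815, 0.1675]
tool_rot: [0.596, 0.803, 0.001, 0.005]
ft_force: [0.7, -1.1, -0.1]
grip_width: 0.0723
grip_force: 0.0
```

Request:
send_rows(increments=[0, 0, 0, -2, -3, 1, 0.83, 0, 0, 0, -2, -3, 1, 0.83, 0, 0, 0, -2, -3, 0, 0.83, 0, 0, 0, -2, -3, 0, 0.83, 0, 0, 0, -2, -3, 0, 0.83, 0, 0, 0, 0, 0, 0, 0.83, 0, 0, 0, 0, 0, 0, 0.83])

```text
time: 14.03
position: [0.4606, -0.2317, 0.1817]
tool_rot: [0.598, 0.801, 0.0, -0.0]
ft_force: [0.4, 0.4, 0.3]
grip_width: 0.0723
grip_force: 0.0
```

```bash
python3 - <<'E'
from s import *
state();gate();c=shot("top","t9f.png");I=c["image"][75:325,190:490,::-1];cv2.imwrite("pics/t9.png",cv2.resize(I,None,fx=2.4,fy=2.4,interpolation=cv2.INTER_CUBIC))
E
```

```text
t 14.03 chute [-172.6 -215.6  181.7] yerr -0.0037 z [-0.001  0.001 -1.   ] F [0.4  0.37 0.3 ] w 0.0723 q [-0.68  0.45  1.76  0.    0.94 -0.97]
top plate 650 gate~ 0.037 z@-74 58.0
top fence 53 [[-7.1, 10.8, 42.5], [7.7, 13.7, 44.6], [24.1, 16.5, 46.6]]
top body 355 [[-28.7, 16.5, 22.8], [1.3, 72.6, 23.8], [27.2, 106.7, 25.2]]
scene plate 919 gate~ -0.012 z@-74 59.8
scene fence 61 [[-5.0, 9.5, 42.7], [11.0, 12.6, 44.6], [26.9, 15.3, 46.4]]
scene body 406 [[-28.7, 1.8, 22.8], [4.2, 84.8, 23.7], [28.5, 105.9, 25.2]]
```

View pics/t9.png

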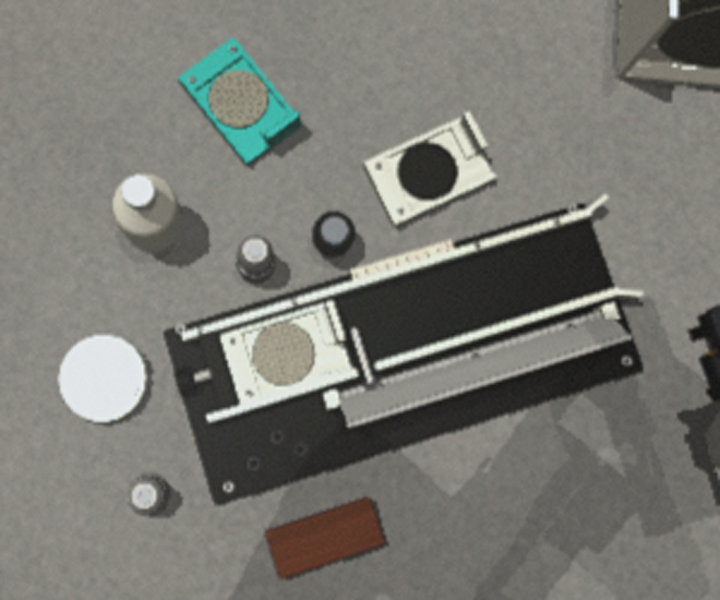

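The final view shows the carrier against the stop at crop (290,355), the leaf shut behind it at (362,355) with a gap, the wafer in place, and nothing else moved.

```bash
python3 -c "
from rig import robot
print(robot.hand_in())"
```

```text
the job is handed in; nothing more can be done
None
```

The carrier was pushed home against the end stop, the hand was backed out, and the gate sprang shut behind the carrier; I handed the job in at about 14 s of the allowed 42 s, and it returned no verdict.

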